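# Wind the travelling holder up on the tin before the spin cycle

### The job

Stand the small aluminium tin upright, lid up, on the white tray, centred in the gap between the grey carriage's rubber pad and the end stop's bumper, setting it down rather than dropping it. Then turn the red knob clockwise, following it as it travels away with its carriage, until the pad holds the tin snugly against the bumper with about 10 N, never as much as 25 N, which would dent it, and let go. Move the carriage only by its knob, and leave the clothespin pot, the scraper and the hangers alone.

Things in the scene. Friction and masses are not known exactly. Their poses are not given: they have to be found in the camera images.
- tin: small round aluminium tin with snap lid, 56 mm diameter, 45 mm tall, about 0.1 to 0.2 kg, standing loose on the worktop; origin at the centre of its underside, z up through the lid
- tray: white steel tray 360 x 200 mm fixed on the worktop, floor 4 mm thick, rim 12 mm high; origin at the centre of its underside. Its x axis is the direction of travel, from the carriage (at x = -100 mm at the start, on the midline y = 0) towards the end stop
- saddle: grey carriage block 60 (along tray x) x 54 mm, top 40 mm above the tray's underside; axes as the tray's; origin at tray underside height on the knob's axis. It slides along tray x only, with about 10 N of friction, and carries the red knob on top and a sprung black rubber pad in front (+x). The robot must not push the block itself
- pad_rest (a point): point fixed to the carriage, 50 mm ahead (+x) of the carriage block's origin and 27 mm above the tray's underside: where the middle of the pad's front face stands when unpressed. Pad 46 mm wide (y), 34 mm high, 12 mm thick. Its springs give 5 N per mm pushed back, no preload, and bottom out at 6 mm (30 N), after which force rises abruptly
- knob_grip (a point): point on the vertical axis of the red bar knob on the carriage, 68 mm above the tray's underside; axes turn with the knob. Bar 44 mm long (this point's y, tray y at the start), 12 mm thick (its x), from 49 to 84 mm above the tray's underside; under it a black collar of radius 15 mm. Knob and carriage are geared: each radian clockwise from above shifts both 15 mm along tray +x, at most 66 mm
- knob (a joint): knob angle, rad: 0 at the start, grows clockwise from above, at most 4.4. Stays where left. Friction 0.15 N m in the knob plus 10 N in the slide: about 0.30 N m to wind it free; each newton on the pad adds 0.015 N m. Torque on the knob and push along the travel share this load: torque + 0.015 m x push
- stop: grey end stop, block 30 (along tray x) x 60 x 44 mm, fixed on the tray floor; axes as the tray's; origin at the centre of its underside. A black rubber bumper 46 mm wide, 6 to 40 mm above its underside, faces the carriage; it is screwed out by an amount that differs each time and is not measured: its face stands 31 to 41 mm from this origin towards the carriage (-x)
- pot: white ceramic clothespin pot with pins in it, 84 mm diameter, 85 mm tall (pins to about 105 mm), loose on the worktop; origin at the centre of its underside; a bystander
- scraper: yellow hard silicone scraper 185 mm long (x), up to 75 mm wide, 14 mm thick, loose on the worktop; origin near its middle on the underside; a bystander
- hangers: pile of three grey plastic hangers lying on the worktop, 400 mm wide (x) and about 160 mm from the bar (nearest the tray) to the hooks (-y), about 25 mm high; origin at the middle of the lowest hanger's long bar; a bystander
There are look-alikes about, which are no part of the job. Leave any blue look-alike of the tin alone. Leave any yellow look-alike of the stop alone.

How it is judged:
On the way, in this order (a step that is already met when the one before it is completed fails the run):
1. the tin stands upright on the tray in the gap, let go (x of tin in the frame of tray between -0.03 and 0.03 m and y of tin in the frame of tray between -0.014 and 0.014 m and z of tin in the frame of tray between 0.001 and 0.007 m and angle between tin's own z axis and vertical below 0.1 rad and contact force between the fingers and tin below 0.05 N), for 0.2 s.
2. the tin is pressed against the end stop's bumper with more than 4 N, the knob having been turned over 1 rad (contact force between tin and stop above 4 N and value of joint knob above 1 rad), for 0.2 s.
At the end, for the whole second after the job is handed in: The tin stands upright (within 0.1 rad) on the tray floor between pad and bumper, within 14 mm of the tray's midline, at rest, held against the bumper with 4 to 17 N, by a knob turned more than 1 rad; the robot has let go (all of step 2 and contact force between tin and stop below 17 N and x of tin in the frame of tray between -0.03 and 0.05 m and y of tin in the frame of tray between -0.014 and 0.014 m and z of tin in the frame of tray between 0.001 and 0.007 m and angle between tin's own z axis and vertical below 0.1 rad and linear speed of tin below 0.01 m/s); the robot touches nothing.
It fails at once if the tin is squeezed against the stop with more than 25 N (dented) (contact force between tin and stop above 25 N).
It fails at once if the tin is let go more than 15 mm above the tray floor (contact force between the fingers and tin below 0.05 N and z of tin in the frame of tray above 0.019 m).
It fails at once if the carriage block is pushed directly by the robot with more than 8 N (contact force between any of the fingers, the arm and saddle above 8 N).
It fails at once if the pot, the scraper or the hangers are moved more than 20 mm (distance of any of pot, scraper, hangers from where it was at the start of the episode above 0.02 m).
It also fails if it takes over 72 s, if anything falls off the work surface, if the arm or the gripper's body presses on something with over 40 N, if the wrist force passes 120 N, or if a joint passes its speed limit or range.

### The arm

A 6-joint arm with a two-finger parallel gripper is mounted at the origin on the work surface. World frame = base frame: x ahead of the robot, y to its left, z up, the work surface at z = 0. Lengths are in m, angles in rad, forces in N, time in s.
With the tool pointing down it reaches from about 0.375 to 0.9 m from the base axis. Payload 3.1 kg.
Tool frame: the origin (TCP) lies at the very end of the fingers, on their centre line; the grasp point (between the pads) lies 19 mm behind it (robot.grip_depth is the distance from the TCP to the grasp point, in m); z points along the fingers, y is the direction in which the jaws open and shut (so a half turn about z gives the same grasp; the last joint's range is limited). The gripper opens to 87 mm and grips with 3 to 60 N. Pads are 19 mm wide; open, the fingers measure 117 mm over their backs; the gripper's body (75 mm by 190 mm) begins 51 mm behind the grasp point.
Start: joints at [1.157, 0.527, 1.433, -0, 1.181, -0.178], TCP at [0.146, 0.608, 0.223] pointing down, gripper open.
Joint ranges: [-3.08, 3.08], [-0.75, 2.2], [0.22, 2.44], [-1.43, 4.57], [0, 2.65], [-2.85, 2.85]. Speed limits (rad/s): [2.79, 2.79, 3.14, 3.14, 3.14, 3.14].

### API

Orientations are given as a unit quaternion [x, y, z, w].
In Python, from rig import robot gives the robot as it stands.
- The arm moves only by the tool drive_tool, never from a script. Its argument "series" is a list of rows, each a list of 7 numbers: the shift along the tool's x, y, z in m, then the turn, a rotation vector about the tool's x, y, z in degrees, then the opening, from 0 (shut) to 1 (fully open). A call has 1 to 5 rows; each row shifts and turns the commanded pose from where the row before left it, along the tool's axes as they then stand; what a row does not reach is not made up. A row lasts 1/8 s, in which the tool goes at most 62.5 mm and 10.7 degrees, less where a joint would pass 70% of its speed; a pose out of reach is approached as far as the arm can. A call is refused whole if a number of a shift passes 0.0625 or a number of a turn 10.7, either way. A call with a gripper value outside its range is refused whole. The fingers move at their own pace and stop on an object; "squeeze" is the grip in N (left out, the last holds). Time passes only in rows, so rows that do not move let the fingers close. It gives the time, the measured TCP pose, the force and the opening at its end, in the units of the state.
- robot.get_obs(): the state, without advancing time (a new reading comes with each control period).
- robot.camera(name): name is "scene" or "top" or "wrist"; returns (picture, depth): 384x512x3 uint8, blue, green, red; 384x512 float32, m along the optical axis (not along the pixel's ray), 0 where there is no reading.
- robot.camera_model(name): a dict with "fx", "fy", "cx", "cy" (pixels), "R" (3x3) and "t" (3): a world point X has camera coordinates R X + t. Camera axes: x right, y down, z forward; pixel columns grow to the right and rows downward; lengths in m; the calibration is good to about 2 mm. The wrist camera is an equidistant fisheye: a pixel r from the principal point sees the ray r / f radians off the axis. A picture is of the moment at which its call begins: read the wrist's pose just before it. camera_model takes no time and is no camera call; for the wrist camera it gives the pose at the moment of the call.
- robot.hand_in(): hands the job in, once; it reports no verdict.
The state is a dict: "time": time; "q": joint angles; "joint_velocities": joint speeds; "joint_torque": joint torques, N m; "position": TCP position; "tool_rot": TCP orientation; "ft_force": force on the tool from outside, world axes, zero at the start; "moment": the same for the moment, N m; "grip_width": finger opening in m.
Only numpy, scipy, OpenCV 4.12 (cv2) and the standard library are available. Lean on these libraries where they do the work, as an engineer would, in place of code of your own. Each camera call takes 0.05 s, during which the arm holds its last target. There are 200 camera calls.

## Working session

There is one attempt and no reset: what is moved stays moved. The work goes in short steps, Python scripts to look and compute and a tool call to move; the robot and the scene stay as the last step left them, time stands still between calls to the robot, and variables do not carry over. Pictures are saved under pics/ and viewed, about 8 in all and at most 12, crops included, and the job is handed in when it is done.

Besides the shell and the picture viewer there is one more tool, called after "Emit:" as name(argument=value, ...), one argument or row to a line, values as JSON. drive_tool: Moves the arm, as the interface text tells. Its arguments: {"type":"object","properties":{"series":{"type":"array"},"squeeze":{"type":"number"}},"required":["series"]}

```bash
ls; mkdir -p pics; python3 - <<'E'
from rig import robot
import cv2,numpy as np
for n in ("scene","top"):
    im,d=robot.camera(n); cv2.imwrite(f"pics/{n}0.png",im); np.savez(f"{n}0.npz",im=im,d=d,**robot.camera_model(n))
    m=robot.camera_model(n);print(n,m)
a=cv2.imread("pics/top0.png");cv2.imwrite("pics/top0b.png",cv2.resize(a,(800,600)))
print(robot.get_obs())
E
```

```text
pics
scene {'fx': 401.6468104001525, 'fy': 401.6468104001525, 'cx': 257.5947810917323, 'cy': 198.11451266286102, 'R': array([[-0.78709854,  0.61682652, -0.00096611],
       [ 0.49882612,  0.63560181, -0.58922223],
       [-0.36283384, -0.46425787, -0.80797044]]), 't': array([ 0.4378227 , -0.2477176 ,  1.49154302])}
top {'fx': 347.49483052148156, 'fy': 347.49483052148156, 'cx': 259.91651817831996, 'cy': 190.44817324819687, 'R': array([[-0.02543387, -0.99967206, -0.0029826 ],
       [-0.99860306,  0.02554467, -0.04625357],
       [ 0.04631459,  0.00180203, -0.99892528]]), 't': array([0.01078776, 0.5592617 , 1.19277616])}
{'time': 0.1, 'q': array([ 1.15649057e+00,  5.28362798e-01,  1.43375026e+00, -3.14996362e-06,
        1.18141245e+00, -1.78520503e-01]), 'joint_velocities': array([ 0.00095013, -0.00275704, -0.00403881,  0.00029338, -0.0004684 ,
        0.00087718]), 'joint_torque': array([ 1.52317502e-04, -4.40988672e+01, -1.77150714e+01,  6.35200460e-02,
        5.33393794e-02, -4.58436489e-05]), 'position': array([0.14572307, 0.60710639, 0.22168349]), 'tool_rot': array([ 1.17619077e-01,  9.93058316e-01, -9.24705405e-04, -2.80891819e-04]), 'ft_force': array([ 0.14717157, -0.16928167, -0.48961135]), 'moment': array([-0.00298746, -0.02545539, -0.00992951]), 'grip_width': 0.08696665707658154}
```

View pics/top0b.png

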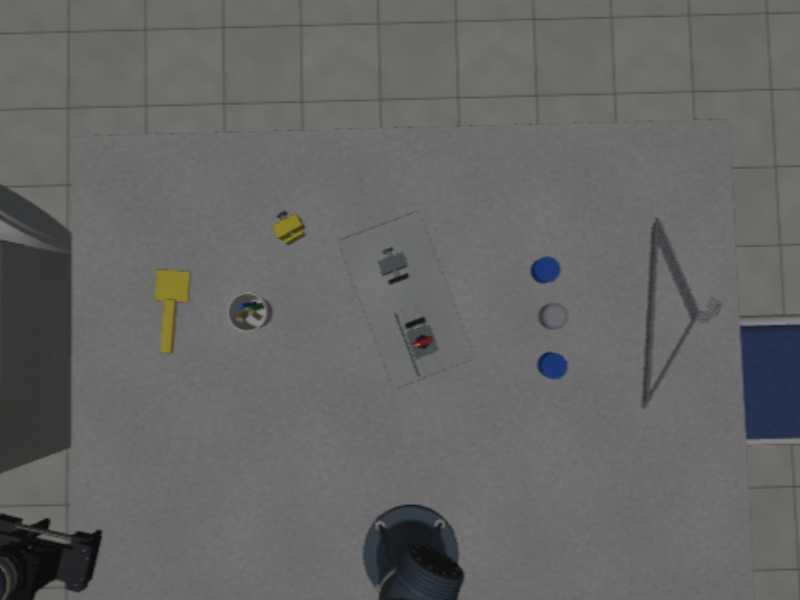

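View pics/scene0.png

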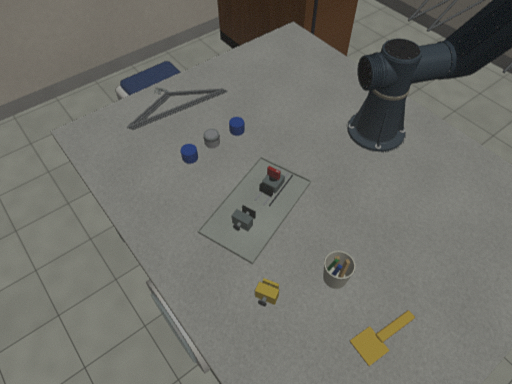

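The top view (800x600) shows the tin at (553,316) between two blue look-alikes. The tray corners are at about (339,240), (418,211), (473,359) and (396,388). The knob is at (422,342), the stop at (393,263), and the yellow stop is off the tray at (288,228). The scene view agrees with this.

```bash
cat > h.py <<'E'
import numpy as np,cv2
from scipy.spatial.transform import Rotation as Rn
def cloud(d,m):
    v,u=np.indices(d.shape); P=np.stack([(u-m['cx'])/m['fx']*d,(v-m['cy'])/m['fy']*d,d],-1)
    return (P-m['t'])@m['R']
def ray(uv,m,z):
    uv=np.atleast_2d(uv).astype(float)
    D=np.c_[(uv[:,0]-m['cx'])/m['fx'],(uv[:,1]-m['cy'])/m['fy'],np.ones(len(uv))]@m['R']; C=-m['R'].T@m['t']
    return C+D*((z-C[2])/D[:,2])[:,None]
E
python3 - <<'E'
from h import *
np.set_printoptions(precision=4,suppress=True)
for n in ("top","scene"):
    f=np.load(n+"0.npz"); m={k:f[k] for k in ('cx','cy','fx','fy','R','t')}; im=f['im']; P=cloud(f['d'],m); z=P[...,2]
    ok=(f['d']>0)&(P[...,0]>.3)&(P[...,0]<.95)&(abs(P[...,1])<.5)
    print(n,"table z",np.median(z[ok]))
    hsv=cv2.cvtColor(im,cv2.COLOR_BGR2HSV)
    mask=(ok&(z>.025)&(z<.15)).astype(np.uint8)
    N,L,S,C=cv2.connectedComponentsWithStats(mask)
    for i in range(1,N):
        if S[i,4]>15:
            s=L==i; zt=np.percentile(z[s],90); t=s&(z>zt-.006); r=(C[i])
            print(S[i],"xy",P[s].mean(0),"top",zt,P[t][:,:2].mean(0),"ext",P[t][:,:2].min(0),P[t][:,:2].max(0),"hsv",np.median(hsv[s],0))
    red=ok&((hsv[...,0]<8)|(hsv[...,0]>172))&(hsv[...,1]>120); 
    print("red",red.sum(),P[red].mean(0),z[red].max(), np.argwhere(red).mean(0))
    if n=="top":
        c=np.array([[339,240],[418,211],[473,359],[396,388]])*.64
        w=ray(c,m,.012);print("tray corners",w,"centre",w.mean(0),np.linalg.norm(w-np.roll(w,1,0),axis=1))
a=cv2.resize(cv2.imread("pics/top0.png")[120:260,200:380],None,fx=4.4,fy=4.2,interpolation=cv2.INTER_CUBIC)
cv2.imwrite("pics/crop.png",a)
E
```

```text
top table z 0.0005607174952836304
[174 135  20  21 253] xy [0.7192 0.252  0.0405] top 0.046633515635950216 [0.7197 0.2531] ext [0.6888 0.2227] [0.7467 0.2855] hsv [ 27. 183. 133.]
[241 159  20  23 243] xy [0.6301 0.0249 0.0442] top 0.0503649698527885 [0.6323 0.0263] ext [ 0.5908 -0.0051] [0.6579 0.0585] hsv [98. 23. 78.]
[341 164  17  17 233] xy [ 0.6124 -0.3066  0.0444] top 0.04824336819935193 [ 0.613  -0.3084] ext [ 0.5855 -0.3344] [ 0.6399 -0.2819] hsv [111. 193. 115.]
[145 187  28  26 447] xy [0.5371 0.3357 0.07  ] top 0.09709150281770848 [0.5367 0.3304] ext [0.5172 0.3124] [0.5527 0.3476] hsv [23. 18. 71.]
[346 194  17  17 234] xy [ 0.5107 -0.3194  0.0441] top 0.04792596857105127 [ 0.51   -0.3215] ext [ 0.4837 -0.3474] [ 0.5379 -0.2951] hsv [115.  14. 102.]
[258 203  22  27 340] xy [ 0.4702 -0.0306  0.0475] top 0.08337476203514174 [ 0.463  -0.0333] ext [ 0.4528 -0.0537] [ 0.4748 -0.0142] hsv [96. 26. 79.]
[345 226  18  17 241] xy [ 0.4042 -0.3135  0.0444] top 0.04816478242780542 [ 0.4039 -0.3153] ext [ 0.3767 -0.3421] [ 0.4305 -0.2881] hsv [111. 193. 114.]
red 46 [ 0.464  -0.036
[... 687 characters left out ...]
.3388] [ 0.6419 -0.2844] hsv [112. 149. 113.]
[259 166  26  29 421] xy [ 0.4782 -0.0276  0.0502] top 0.08202124529189511 [ 0.4652 -0.0353] ext [ 0.4483 -0.0592] [ 0.4766 -0.0148] hsv [54. 20. 68.]
[231 205  25  25 359] xy [0.6327 0.0249 0.0425] top 0.05073297536160187 [0.6339 0.0237] ext [ 0.5933 -0.0098] [0.6584 0.0548] hsv [75. 17. 76.]
[323 251  32  36 839] xy [0.537  0.329  0.0694] top 0.09276569173043746 [0.5369 0.3288] ext [0.4962 0.2881] [0.5778 0.3701] hsv [27. 25. 94.]
[255 278  24  28 422] xy [0.7223 0.2525 0.0405] top 0.04647794893029441 [0.7204 0.2509] ext [0.6867 0.2201] [0.7488 0.2846] hsv [ 24. 150. 143.]
red 53 [ 0.4642 -0.0326  0.0804] 0.08879081192914912 [171.5472 274.0943]
```

View pics/crop.png

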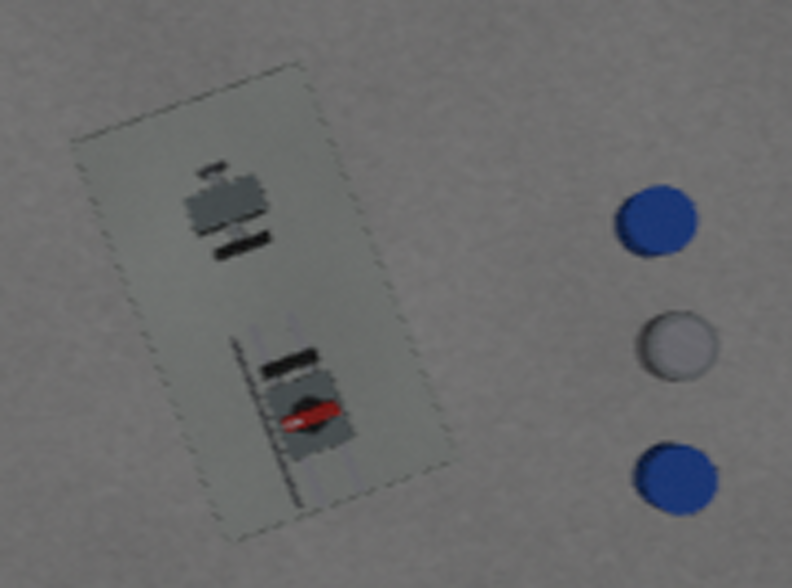

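The crop confirms the layout: tray axis about 19° from world x, knob bar square to it, thin rail on the tray's +y side, and tin at about (0.511,-0.320). I'll turn the jaws to 109° (tray y) and travel to above the tin.

Emit:
drive_tool(
  series=[
    [0,0,0,0,0,-8.15,1],
    [0,0,0,0,0,-8.15,1],
    [0,0,0,0,0,-8.15,1],
    [0,0,0,0,0,-8.15,1],
    [0,0,0,0,0,0,1],
  ],
)

```text
time: 0.72
position: [0.1458, 0.6074, 0.2221]
tool_rot: [-0.165, 0.986, -0.0, -0.0]
ft_force: [0.2, 0.7, -0.3]
grip_width: 0.0868
```

```bash
cat >> h.py <<'E'
def plan(robot,tgt,step=.05):
    o=robot.get_obs(); R=Rn.from_quat(o['tool_rot']); d=R.inv().apply(np.array(tgt)-o['position'])
    y=R.apply([0,1,0]); n=int(np.ceil(np.linalg.norm(d)/step))
    print("pos",o['position'].round(4),"q",o['q'].round(3),"jaw",np.degrees(np.arctan2(y[1],y[0])).round(2),"tilt",R.apply([0,0,1]).round(4),"d",d.round(4),"rows",n,"each",(d/max(n,1)).round(4),"w",o['grip_width'].round(4),"F",o['ft_force'].round(2),"M",o['moment'].round(3),"t",o['time'])
E
python3 - <<'E'
from h import *; from rig import robot
plan(robot,[.47,.1,.22],.06)
R=Rn.from_quat(robot.get_obs()['tool_rot']); print(R.inv().apply([.511-.47,-.3205-.1,-.07]))
E
```

```text
Traceback (most recent call last):
  File "h.py", line 13, in plan
    print("pos",o['position'].round(4),"q",o['q'].round(3),"jaw",np.degrees(np.arctan2(y[1],y[0])).round(2),"tilt",R.apply([0,0,1]).round(4),"d",d.round(4),"rows",n,"each",(d/max(n,1)).round(4),"w",o['grip_width'].round(4),"F",o['ft_force'].round(2),"M",o['moment'].round(3),"t",o['time'])
                                                                                                                                                                                                      ^^^^^^^^^^^^^^^^^^^^^
AttributeError: 'float' object has no attribute 'round'
```

```bash
sed -i "s/o\['grip_width'\].round(4)/round(o['grip_width'],4)/" h.py
```

Emit:
drive_tool(
  series=[
    [-0.0141,-0.0585,0,0,0,0,1],
    [-0.0141,-0.0585,0,0,0,0,1],
    [-0.0141,-0.0585,0,0,0,0,1],
    [-0.0141,-0.0585,0,0,0,0,1],
    [-0.0141,-0.0585,0,0,0,0,1],
  ],
)

```text
time: 1.35
position: [0.3091, 0.3528, 0.2226]
tool_rot: [-0.165, 0.986, 0.0, 0.0]
ft_force: [0.4, 0.2, 0.5]
grip_width: 0.0868
```

Emit:
drive_tool(
  series=[
    [-0.0141,-0.0585,0,0,0,0,1],
    [-0.0141,-0.0585,0,0,0,0,1],
    [-0.0141,-0.0585,0,0,0,0,1],
    [-0.0141,-0.0585,0,0,0,0,1],
    [-0.0141,-0.0585,0,0,0,0,1],
  ],
)

```text
time: 1.98
position: [0.4714, 0.0992, 0.2226]
tool_rot: [-0.164, 0.986, 0.0, 0.0]
ft_force: [0.2, 0.2, -0.7]
grip_width: 0.0869
```

```bash
python3 - <<'E'
from h import *; from rig import robot
plan(robot,[.511,-.3205,.15])
m=robot.camera_model("wrist");im,d=robot.camera("wrist");np.savez("w0.npz",im=im,d=d,**m);cv2.imwrite("pics/w0.png",im);print(m)
E
```

```text
pos [0.4714 0.0992 0.2226] q [-0.025  0.335  1.783  0.     1.023 -1.926] jaw 108.91 tilt [ 4.e-04  3.e-04 -1.e+00] d [ 0.0986 -0.4099  0.0725] rows 9 each [ 0.011  -0.0455  0.0081] w 0.0869 F [ 0.19  0.24 -0.67] M [0.09  0.006 0.041] t 1.975
{'fx': 297.3186396354542, 'fy': 297.3186396354542, 'cx': 254.31387665104964, 'cy': 193.53352628297256, 'R': array([[-0.32493245,  0.94573673,  0.00096793],
       [ 0.90760236,  0.31154237,  0.28142372],
       [ 0.2658512 ,  0.0923222 , -0.95958311]]), 't': array([ 0.06008442, -0.49195102,  0.25685927])}
```

View pics/w0.png

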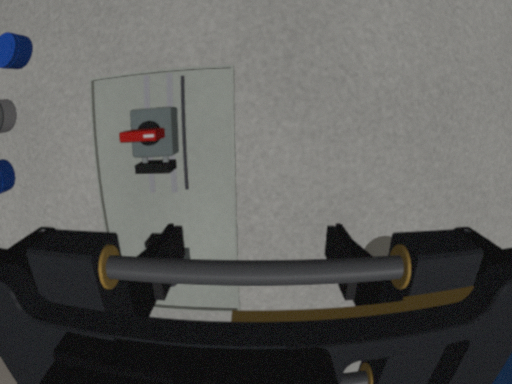

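The wrist view shows the knob at (148,135) and the pad at (155,166), with the tray's lengthwise edges visible. I'm moving above the tin and will refine the tray and knob from this picture meanwhile.

Emit:
drive_tool(
  series=[
    [0.0123,-0.0515,0.0091,0,0,0,1],
    [0.0123,-0.0515,0.0091,0,0,0,1],
    [0.0123,-0.0515,0.0091,0,0,0,1],
    [0.0123,-0.0515,0.0091,0,0,0,1],
    [0.0123,-0.0515,0.0091,0,0,0,1],
  ],
)

```text
time: 2.65
position: [0.4967, -0.164, 0.1768]
tool_rot: [-0.164, 0.986, 0.0, 0.0]
ft_force: [1.1, -0.2, 0.6]
grip_width: 0.0868
```

Emit:
drive_tool(
  series=[
    [0.0123,-0.0515,0.0091,0,0,0,1],
    [0.0123,-0.0515,0.0091,0,0,0,1],
    [0.0123,-0.0515,0.0091,0,0,0,1],
    [0,0,0.04,0,0,0,1],
    [0,0,0.03,0,0,0,1],
  ],
)

```text
time: 3.28
position: [0.5118, -0.321, 0.0782]
tool_rot: [-0.164, 0.987, 0.0, -0.0]
ft_force: [0.2, -0.4, -0.2]
grip_width: 0.087
```

```bash
cat >> h.py <<'E'
def fray(uv,m,z):
    p=(np.atleast_2d(uv).astype(float)-[m['cx'],m['cy']])/m['fx']; r=np.linalg.norm(p,axis=1)
    D=np.c_[p*(np.sin(r)/np.maximum(r,1e-9))[:,None],np.cos(r)]@m['R']; C=-m['R'].T@m['t']
    return C+D*((z-C[2])/D[:,2])[:,None]
E
python3 - <<'E'
from h import *; from rig import robot
np.set_printoptions(precision=4,suppress=True)
f=np.load("w0.npz"); m={k:f[k] for k in ('cx','cy','fx','fy','R','t')}; im=f['im'];h=cv2.cvtColor(im,cv2.COLOR_BGR2HSV)
red=((h[...,0]<8)|(h[...,0]>172))&(h[...,1]>130)&(h[...,2]>60); red[220:]=0
uv=np.argwhere(red)[:,::-1]; print(len(uv),uv.min(0),uv.max(0))
W=fray(uv,m,.084)[:,:2]; (c,s,a)=cv2.minAreaRect(W.astype(np.float32)*1000); print("knob top rect",c,s,a)
# edges of tray rim
W=fray([[93,80],[98,150],[107,220],[233,68],[235,150],[238,230]],m,.012);print(W)
W=fray([[93,80],[233,68],[163,72]],m,.012);print("near end",W)
plan(robot,[.512,-.3225,.02])
E
```

```text
445 [120 128] [163 141]
knob top rect (459.3631896972656, -32.82685852050781) (13.400716781616211, 50.849266052246094) 19.245616912841797
[[ 0.4201 -0.1511  0.012 ]
 [ 0.5119 -0.1169  0.012 ]
 [ 0.6098 -0.0832  0.012 ]
 [ 0.3573  0.0315  0.012 ]
 [ 0.4548  0.0669  0.012 ]
 [ 0.5573  0.1044  0.012 ]]
near end [[ 0.4201 -0.1511  0.012 ]
 [ 0.3573  0.0315  0.012 ]
 [ 0.3868 -0.053   0.012 ]]
pos [ 0.5118 -0.321   0.0782] q [-0.745  0.691  1.599  0.     0.853 -2.645] jaw 108.84 tilt [-0.0007  0.0008 -1.    ] d [ 0.0003 -0.0015  0.0582] rows 2 each [ 0.0001 -0.0008  0.0291] w 0.087 F [ 0.23 -0.42 -0.18] M [ 0.066  0.006 -0.018] t 3.275
```

Emit:
drive_tool(
  series=[
    [0,-0.0015,0.03,0,0,0,1],
    [0,0,0.024,0,0,0,1],
    [0,0,0.012,0,0,0,1],
    [0,0,0,0,0,0,0.3],
    [0,0,0,0,0,0,0.3],
  ],
  squeeze=20,
)

```text
time: 3.9
position: [0.5134, -0.3224, 0.0146]
tool_rot: [-0.166, 0.986, -0.001, 0.001]
ft_force: [-0.4, 0.1, -0.8]
grip_width: 0.0743
```

Emit:
drive_tool(
  series=[
    [0,0,0,0,0,0,0.3],
    [0,0,0,0,0,0,0.3],
    [0,0,0,0,0,0,0.3],
  ],
)

```text
time: 4.28
position: [0.5135, -0.3226, 0.0147]
tool_rot: [-0.166, 0.986, -0.001, 0.001]
ft_force: [0.2, -0.9, 4.5]
grip_width: 0.0554
```

Emit:
drive_tool(
  series=[
    [0,0,-0.02,0,0,0,0.3],
    [0,0,-0.04,0,0,0,0.3],
    [0,0,-0.03,0,0,0,0.3],
    [-0.009,0.018,0,0,0,0,0.3],
    [-0.018,0.0365,0,0,0,0,0.3],
  ],
)

```text
time: 4.9
position: [0.52, -0.2608, 0.1035]
tool_rot: [-0.165, 0.986, 0.0, 0.0]
ft_force: [-0.3, 0.7, -2.4]
grip_width: 0.0557
```

Emit:
drive_tool(
  series=[
    [-0.018,0.0365,0,0,0,0,0.3],
    [-0.018,0.0365,0,0,0,0,0.3],
    [-0.018,0.0365,0,0,0,0,0.3],
    [-0.018,0.0365,0,0,0,0,0.3],
    [-0.018,0.0365,0,0,0,0,0.3],
  ],
)

```text
time: 5.52
position: [0.5439, -0.0566, 0.1024]
tool_rot: [-0.166, 0.986, 0.001, -0.002]
ft_force: [-0.1, 0.3, -1.9]
grip_width: 0.0553
```

Emit:
drive_tool(
  series=[
    [-0.018,0.0365,0,0,0,0,0.3],
    [-0.009,0.0175,0,0,0,0,0.3],
    [0,0,0,0,0,0,0.3],
  ],
)

```text
time: 5.9
position: [0.5527, 0.0019, 0.103]
tool_rot: [-0.167, 0.986, 0.0, -0.001]
ft_force: [-0.4, -0.6, -1.2]
grip_width: 0.0557
```

```bash
python3 - <<'E'
from h import *; from rig import robot
plan(robot,[.555,-.0002,.022])
m=robot.camera_model("wrist");im,d=robot.camera("wrist");np.savez("w1.npz",im=im,d=d,**m)
mt=robot.camera_model("top");t,td=robot.camera("top");np.savez("top1.npz",im=t,d=td,**mt)
a=cv2.resize(t[140:250,220:330],(430,430),interpolation=cv2.INTER_CUBIC)
b=cv2.resize(im,(370,278)); c=np.zeros((430,800,3),np.uint8); c[:,:430]=a; c[:278,430:]=b
cv2.imwrite("pics/c1.png",c)
E
```

```text
pos [0.5527 0.0019 0.103 ] q [-0.199  0.602  1.718 -0.     0.824 -2.106] jaw 109.26 tilt [-2.1e-03  3.0e-04 -1.0e+00] d [-0.0017 -0.0028  0.081 ] rows 2 each [-0.0008 -0.0014  0.0405] w 0.0557 F [-0.4  -0.61 -1.18] M [ 0.038  0.015 -0.024] t 5.9
```

View pics/c1.png

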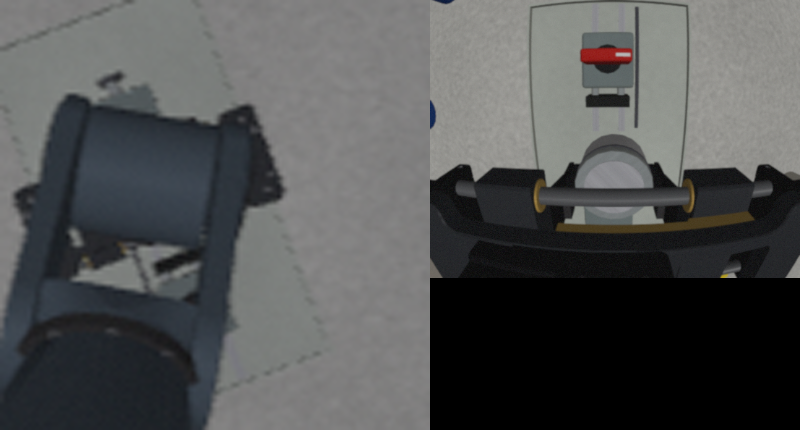

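The combined picture shows the tin held upright, with its lid at about (615,180). The knob is at (607,57) and the pad at (608,100), so the tin is lined up just ahead of the pad. I'll refine the tray and knob from this closer view.

```bash
python3 - <<'E'
from h import *; from rig import robot
np.set_printoptions(precision=4,suppress=True)
f=np.load("w1.npz"); m={k:f[k] for k in ('cx','cy','fx','fy','R','t')}; im=f['im'];h=cv2.cvtColor(im,cv2.COLOR_BGR2HSV)
red=((h[...,0]<8)|(h[...,0]>172))&(h[...,1]>130)&(h[...,2]>60); red[200:]=0
uv=np.argwhere(red)[:,::-1]; print(len(uv),uv.min(0),uv.max(0))
th=np.radians(19.4);U=np.array([np.cos(th),np.sin(th)]);V=np.array([-U[1],U[0]])
W=fray(uv,m,.084)[:,:2]; (c,s,a)=cv2.minAreaRect(W.astype(np.float32)*1000); c=np.array(c)/1000;print("knob",c,s,a,"uv",c@U,c@V)
g=cv2.cvtColor(im,cv2.COLOR_BGR2GRAY); dark=(g<45).astype(np.uint8); dark[165:]=0
N,L,S,C=cv2.connectedComponentsWithStats(dark)
for i in range(1,N):
    if S[i,4]>60: print("dark",S[i],C[i])
# tray rim: dark line columns per row
for v in (40,80,120,150,180):
    r=g[v].astype(int); 
    for lo,hi in ((120,190),(320,370)):
        k=lo+np.argmin(r[lo:hi]); w=fray([[k,v]],m,.012)[0,:2]; print(v,k,r[k],w@U,w@V,w)
P=f['d']; print("pos tcp uv",robot.get_obs()['position'][:2]@np.c_[U,V])
f=np.load("scene0.npz"); m={k:f[k] for k in ('cx','cy','fx','fy','R','t')}
for n in("top","scene"):
    f=np.load(n+"0.npz"); m={k:f[k] for k in ('cx','cy','fx','fy','R','t')};P=cloud(f['d'],m)
    s=(P[...,2]>.035)&(P[...,2]<.06)&(abs(P[...,0]-.632)<.05)&(abs(P[...,1]-.026)<.05)&(f['d']>0)
    a=P[s][:,:2]@np.c_[U,V]; print(n,a.min(0),a.max(0)); print(np.histogram(a[:,0],bins=np.arange(.55,.67,.005)))
E
```

```text
1321 [209  66] [279  88]
knob [ 0.4624 -0.0373] (13.494142532348633, 42.26297378540039) 20.44977378845215 uv 0.423750705294782 -0.18879100080531583
dark [ 8  0 24  5 71] [20.1549  1.2394]
dark [235  62  21   5  61] [244.9672  64.2131]
dark [212  84  65  17 541] [244.854   89.9556]
dark [217 130  58  17 899] [245.6496 138.7341]
dark [  0 142   7  23 119] [  2.521  154.6807]
40 138 95 0.3764616491191969 -0.28488496640282623 [ 0.4497 -0.1437]
40 356 84 0.378403791413438 -0.0936956672108735 [0.388  0.0373]
80 138 98 0.4135177722940422 -0.28461113170406455 [ 0.4846 -0.1311]
80 357 83 0.41494115953635513 -0.09306859747187952 [0.4223 0.05  ]
120 139 95 0.4495199885377521 -0.2846936241569886 [ 0.5186 -0.1192]
120 356 83 0.45056931971037945 -0.09318227769496448 [0.4559 0.0618]
150 141 102 0.4766527739254767 -0.2843821395691814 [ 0.5441 -0.1099]
150 354 81 0.4774248230029716 -0.09372639416811944 [0.4815 0.0702]
180 143 97 0.5044702943321768 -0.28480088384309643 [ 0.5704 -0.1011]
180 352 79 0.5049684017431595 -0.09365306503216216 [0.5074 0.0794]
pos tcp uv [ 0.5218 -0.184 ]
top [ 0.5681 -0.2155] [ 0.6412 -0.1559]
(array([ 0,  0,  0,  9, 19,  7,  0,  0, 15, 28, 27, 26, 27, 26, 14,  0,  0,
        6,  1,  0,  0,  0,  0]), array([0.55 , 0.555, 0.56 , 0.565, 0.57 , 0.575, 0.58 , 0.585, 0.59 ,
       0.595, 0.6  , 0.605, 0.61 , 0.615, 0.62 , 0.625, 0.63 , 0.635,
       0.64 , 0.645, 0.65 , 0.655, 0.66 , 0.665]))
scene [ 0.5676 -0.2202] [ 0.6417 -0.1585]
(array([ 0,  0,  0, 10, 31, 13,  1,  0, 11, 30, 23, 35, 29, 33, 48,  1,  0,
        7,  4,  0,  0,  0,  0]), array([0.55 , 0.555, 0.56 , 0.565, 0.57 , 0.575, 0.58 , 0.585, 0.59 ,
       0.595, 0.6  , 0.605, 0.61 , 0.615, 0.62 , 0.625, 0.63 , 0.635,
       0.64 , 0.645, 0.65 , 0.655, 0.66 , 0.665]))
```

Emit:
drive_tool(
  series=[
    [0.0005,-0.005,0.02,0,0,0,0.3],
    [0,0,0.03,0,0,0,0.3],
    [0,0,0.022,0,0,0,0.3],
    [0,0,0.008,0,0,0,0.3],
    [0,0,0,0,0,0,0.3],
  ],
)

```text
time: 6.62
position: [0.5547, -0.0057, 0.0235]
tool_rot: [-0.165, 0.986, 0.0, -0.0]
ft_force: [0.0, -0.3, -1.3]
grip_width: 0.0558
```

Emit:
drive_tool(
  series=[
    [0,0,0.002,0,0,0,0.3],
    [0,0,0.002,0,0,0,0.3],
    [0,0,0.001,0,0,0,0.3],
  ],
)

```text
time: 7.0
position: [0.5551, -0.0047, 0.0191]
tool_rot: [-0.166, 0.986, -0.0, 0.0]
ft_force: [1.0, 0.8, -1.5]
grip_width: 0.0553
```

```bash
python3 - <<'E'
from h import *; from rig import robot
plan(robot,[.5541,-.0052,.0187])
E
```

```text
pos [ 0.5551 -0.0047  0.0191] q [-0.21   0.746  1.75  -0.     0.645 -2.114] jaw 109.1 tilt [ 8.e-04 -2.e-04 -1.e+00] d [ 0.0011 -0.0001  0.0004] rows 1 each [ 0.0011 -0.0001  0.0004] w 0.0553 F [ 1.    0.83 -1.47] M [ 0.098  0.012 -0.009] t 7.0
```

Emit:
drive_tool(
  series=[
    [0,0,0.0007,0,0,0,0.3],
    [0,0,0,0,0,0,0.3],
    [0,0,0.0007,0,0,0,0.3],
    [0,0,0,0,0,0,0.3],
  ],
)

```text
time: 7.5
position: [0.5551, -0.0047, 0.0187]
tool_rot: [-0.166, 0.986, -0.0, 0.0]
ft_force: [-2.4, 1.3, 9.8]
grip_width: 0.0559
```

The tray is carrying the tin now (+9.8 N up on the tool), so I'll release and rise.

Emit:
drive_tool(
  series=[
    [0,0,-0.0005,0,0,0,0.8],
    [0,0,0,0,0,0,1],
    [0,0,0,0,0,0,1],
    [0,0,0,0,0,0,1],
  ],
)

```text
time: 8.0
position: [0.5548, -0.0048, 0.0176]
tool_rot: [-0.166, 0.986, 0.0, -0.0]
ft_force: [-0.4, -0.7, -0.7]
grip_width: 0.0844
```

Emit:
drive_tool(
  series=[
    [0,0,-0.02,0,0,0,1],
    [0,0,-0.04,0,0,0,1],
    [0,0,-0.05,0,0,0,1],
    [0,0,-0.03,0,0,0,1],
    [0,0,0,0,0,0,1],
  ],
)

```text
time: 8.62
position: [0.5566, -0.0051, 0.1603]
tool_rot: [-0.166, 0.986, -0.001, 0.003]
ft_force: [-0.5, -0.3, 0.3]
grip_width: 0.0871
```

```bash
python3 - <<'E'
from h import *; from rig import robot
U=np.array([np.cos(np.radians(19.4)),np.sin(np.radians(19.4))]);V=np.array([-U[1],U[0]])
k=.4237*U-.189*V; print("knob xy",k)
plan(robot,[*k,.15])
m=robot.camera_model("wrist");im,d=robot.camera("wrist");np.savez("w2.npz",im=im,d=d,**m);cv2.imwrite("pics/w2.png",im)
E
```

```text
knob xy [ 0.46242189 -0.03753241]
pos [ 0.5566 -0.0051  0.1603] q [-0.21   0.516  1.672 -0.     0.947 -2.114] jaw 109.1 tilt [ 0.0059 -0.0013 -1.    ] d [0.0997 0.0002 0.0098] rows 3 each [0.0332 0.0001 0.0033] w 0.0871 F [-0.49 -0.3   0.32] M [0.035 0.042 0.007] t 8.625
```

View pics/w2.png

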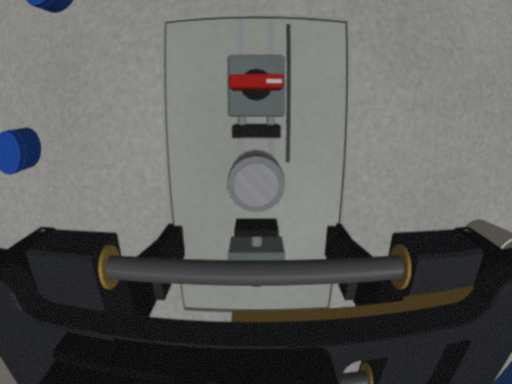

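The wrist view shows the tin upright at (256,182), between the pad at (257,130) and the bumper at (257,225), all on the midline. Next I'll move over the knob and turn the jaws to tray x.

Emit:
drive_tool(
  series=[
    [0.0333,0,0,0,0,0,1],
    [0.0333,0,0,0,0,0,1],
    [0.0331,0,0,0,0,0,1],
    [0,0,0,0,0,9.97,1],
    [0,0,0,0,0,9.97,1],
  ],
)

```text
time: 9.3
position: [0.4589, -0.0372, 0.1562]
tool_rot: [0.011, 1.0, 0.001, -0.002]
ft_force: [0.3, -0.3, 0.3]
grip_width: 0.0866
```

Emit:
drive_tool(
  series=[
    [0,0,0,0,0,9.97,1],
    [0,0,0,0,0,9.97,1],
    [0,0,0,0,0,9.97,1],
    [0,0,0,0,0,9.97,1],
    [0,0,0,0,0,9.97,1],
  ],
)

```text
time: 9.93
position: [0.4593, -0.037, 0.1561]
tool_rot: [0.431, 0.902, -0.0, -0.002]
ft_force: [0.8, 0.7, 0.5]
grip_width: 0.0872
```

Emit:
drive_tool(
  series=[
    [0,0,0,0,0,9.97,1],
    [0,0,0,0,0,9.97,1],
    [0,0,0,0,0,0,1],
  ],
)

```text
time: 10.3
position: [0.4595, -0.037, 0.1564]
tool_rot: [0.577, 0.817, -0.001, -0.002]
ft_force: [-0.6, -0.5, -0.6]
grip_width: 0.0866
```

```bash
python3 - <<'E'
from h import *; from rig import robot
np.set_printoptions(precision=4,suppress=True)
U=np.array([np.cos(np.radians(19.4)),np.sin(np.radians(19.4))]);V=np.array([-U[1],U[0]])
k=.4237*U-.189*V
plan(robot,[*k,.056])
f=np.load("w2.npz"); m={k:f[k] for k in ('cx','cy','fx','fy','R','t')}; im=f['im'];h=cv2.cvtColor(im,cv2.COLOR_BGR2HSV);g=im.mean(2)
print("col",g[110:260,243].astype(int))
for v in (136,137,138,217,218,219,220): print(v,fray([[257,v]],m,.044)[:,:2]@np.c_[U,V])
red=((h[...,0]<8)|(h[...,0]>172))&(h[...,1]>130)&(h[...,2]>60); red[200:]=0
W=fray(np.argwhere(red)[:,::-1],m,.084)[:,:2]; (c,s,a)=cv2.minAreaRect(W.astype(np.float32)*1000); c=np.array(c)/1000;print("knob",c,s,a,"uv",c@U,c@V)
E
```

```text
pos [ 0.4595 -0.037   0.1564] q [-0.324  0.418  1.9   -0.     0.828 -0.663] jaw 19.48 tilt [-0.0034  0.0011 -1.    ] d [-0.0016  0.0029  0.1004] rows 3 each [-0.0005  0.001   0.0335] w 0.0866 F [-0.6  -0.53 -0.63] M [-0.081 -0.026 -0.077] t 10.3
col [ 94  90  89  92  85  81  87 107 113 114 110 113 110 106  83  50  28  29
  29  29  29  30  33  31  26  30  38  70 104 124 129 128 129 130 129 130
 130 129 126 129 128 127 118  98  82  69  63  60  68  91 103 111 114 113
 111 107 110 117 128 130 129 126 125 129 130 131 133 132 132 136 136 132
 133 131 134 130 130 129 128 128 128 130 128 131 126 129 130 130 130 132
 130 129 120 113 108 110 109 109 114 123 131 135 133 133 135 132 132 125
  87  38  22  20  19  16  23  19  25  15  20  17  25  32  32  30  29  25
  36  42  52  52  49  52  49  52  52  53  53  48  52  51  49  53  67  84
  88  91  92  93  90  83]
136 [[ 0.4712 -0.1881]]
137 [[ 0.4722 -0.1881]]
138 [[ 0.4731 -0.1881]]
217 [[ 0.5518 -0.1883]]
218 [[ 0.5529 -0.1883]]
219 [[ 0.554  -0.1883]]
220 [[ 0.5551 -0.1883]]
knob [ 0.4619 -0.0377] (12.949792861938477, 42.5380744934082) 19.223386764526367 uv 0.42312510053384444 -0.18900331588702948
```

Emit:
drive_tool(
  series=[
    [-0.0016,0.0029,0.02,0,0,0,1],
    [0,0,0.035,0,0,0,1],
    [0,0,0.03,0,0,0,1],
    [0,0,0.0135,0,0,0,1],
    [0,0,0,0,0,0,1],
  ],
  squeeze=6,
)

```text
time: 10.92
position: [0.4631, -0.0377, 0.0584]
tool_rot: [0.578, 0.816, -0.0, -0.001]
ft_force: [0.1, 0.2, 0.2]
grip_width: 0.0872
```

```bash
python3 - <<'E'
from h import *; from rig import robot
np.set_printoptions(precision=4,suppress=True)
U=np.array([np.cos(np.radians(19.4)),np.sin(np.radians(19.4))]);V=np.array([-U[1],U[0]])
plan(robot,[*(.4235*U-.189*V),.056])
f=np.load("w2.npz"); m={k:f[k] for k in ('cx','cy','fx','fy','R','t')}
C=-m['R'].T@m['t'];print("cam uv",C[:2]@np.c_[U,V],C[2])
for z,v in((.044,137),(.01,137),(.01,218.5),(.044,218.5),(.044,222)): print(z,v,fray([[257,v]],m,z)[:,:2]@np.c_[U,V])
E
```

```text
pos [ 0.4631 -0.0377  0.0584] q [-0.322  0.612  1.962 -0.     0.57  -0.661] jaw 19.43 tilt [-0.0027  0.0009 -1.    ] d [ 0.0004 -0.0008  0.0024] rows 1 each [ 0.0004 -0.0008  0.0024] w 0.0872 F [0.08 0.23 0.22] M [-0.094  0.008 -0.032] t 10.925
cam uv [ 0.4443 -0.1899] 0.3221635124013528
0.044 137 [[ 0.4722 -0.1881]]
0.01 137 [[ 0.4756 -0.1879]]
0.01 218.5 [[ 0.5668 -0.1881]]
0.044 218.5 [[ 0.5534 -0.1883]]
0.044 222 [[ 0.5572 -0.1883]]
```

Emit:
drive_tool(
  series=[
    [0,-0.0008,0.002,0,0,0,0.5],
    [0,0,0,0,0,0,0.2],
    [0,0,0,0,0,0,0.0],
    [0,0,0,0,0,0,0.0],
    [0,0,0,0,0,0,0.0],
  ],
  squeeze=6,
)

```text
time: 11.55
position: [0.4633, -0.0382, 0.0576]
tool_rot: [0.578, 0.816, 0.0, 0.0]
ft_force: [-0.9, 0.2, -0.4]
grip_width: 0.0451
```

Emit:
drive_tool(
  series=[
    [0,0,0,0,0,0,0.0],
    [0,0,0,0,0,0,0.0],
    [0,0,0,0,0,0,0.0],
    [0,0,0,0,0,0,0.0],
  ],
)

```text
time: 12.05
position: [0.463, -0.0382, 0.0573]
tool_rot: [0.578, 0.816, -0.0, -0.0]
ft_force: [-1.1, -1.6, 1.3]
grip_width: 0.0118
```

```bash
cat >>h.py <<'E'
U=np.array([np.cos(np.radians(19.4)),np.sin(np.radians(19.4))]);V=np.array([-U[1],U[0]])
def st(robot,u0=.4235,j0=19.4):
    # average readings are not free: one reading only
    o=robot.get_obs();R=Rn.from_quat(o['tool_rot']);y=R.apply([0,1,0]);j=np.degrees(np.arctan2(y[1],y[0]));p=o['position']
    th=np.radians((j0-j)%360); F=o['ft_force']; 
    print("t",o['time'],"uv",(p[:2]@np.c_[U,V]).round(4),"z",round(p[2],4),"jaw turned rad",th.round(3),"u expected",round(u0+.015*th,4),"F uv",(F[:2]@np.c_[U,V]).round(2),"Fz",F[2].round(2),"Mz",o['moment'][2].round(3),"w",round(o['grip_width'],4),"q6",o['q'][5].round(3),"tau6",o['joint_torque'][5].round(3))
E
python3 - <<'E'
from h import *; from rig import robot
st(robot)
E
```

```text
t 12.05 uv [ 0.424  -0.1898] z 0.0573 jaw turned rad 0.001 u expected 0.4235 F uv [-1.58 -1.19] Fz 1.34 Mz -0.12 w 0.0118 q6 -0.661 tau6 -0.034
```

Emit:
drive_tool(
  series=[
    [0,0,0,0,0,0,0.0],
    [0,0,0,0,0,0,0.0],
    [0.0001,0.0013,0,0,0,5,0.0],
    [0.0002,0.0013,0,0,0,5,0.0],
    [0,0,0,0,0,0,0],
  ],
  squeeze=55,
)

```text
time: 12.68
position: [0.4651, -0.0373, 0.0573]
tool_rot: [0.646, 0.763, -0.0, -0.0]
ft_force: [-1.1, -1.8, 1.5]
grip_width: 0.0116
```

```bash
python3 - <<'E'
from h import *; from rig import robot
st(robot,.424)
E
```

```text
t 12.675 uv [ 0.4263 -0.1897] z 0.0573 jaw turned rad 0.173 u expected 0.4266 F uv [-1.63 -1.34] Fz 1.54 Mz 0.017 w 0.0116 q6 -0.484 tau6 0.219
```

Emit:
drive_tool(
  series=[
    [0.0007,0.0025,0,0,0,10,0],
    [0.0011,0.0024,0,0,0,10,0],
    [0.0015,0.0021,0,0,0,10,0],
    [0.0019,0.0019,0,0,0,10,0],
    [0,0,0,0,0,0,0],
  ],
)

```text
time: 13.3
position: [0.4741, -0.0334, 0.0573]
tool_rot: [0.868, 0.496, -0.001, -0.0]
ft_force: [-2.6, -5.8, 1.6]
grip_width: 0.0114
```

```bash
python3 - <<'E'
from h import *; from rig import robot
st(robot,.424)
E
```

```text
t 13.3 uv [ 0.4361 -0.189 ] z 0.0573 jaw turned rad 0.872 u expected 0.4371 F uv [-4.39 -4.65] Fz 1.58 Mz -0.162 w 0.0114 q6 0.23 tau6 0.087
```

Emit:
drive_tool(
  series=[
    [0.0023,0.0016,0,0,0,10,0],
    [0.0025,0.0012,0,0,0,10,0],
    [0.0025,0.0007,0,0,0,10,0],
    [0.0026,0.0002,0,0,0,10,0],
    [0,0,0,0,0,0,0],
  ],
)

```text
time: 13.92
position: [0.4834, -0.0291, 0.0573]
tool_rot: [0.986, 0.169, -0.002, 0.0]
ft_force: [-4.4, -6.3, 2.6]
grip_width: 0.0117
```

```bash
python3 - <<'E'
from h import *; from rig import robot
st(robot,.424)
E
```

```text
t 13.925 uv [ 0.4463 -0.188 ] z 0.0573 jaw turned rad 1.57 u expected 0.4475 F uv [-6.19 -4.45] Fz 2.61 Mz -0.087 w 0.0117 q6 0.944 tau6 0.075
```

Emit:
drive_tool(
  series=[
    [0.0036,0.0013,0,0,0,10,0],
    [0.0025,-0.0007,0,0,0,10,0],
    [0.0024,-0.0011,0,0,0,10,0],
    [0.0011,-0.0007,0,0,0,5,0],
    [0,0,0,0,0,0,0],
  ],
)

```text
time: 14.55
position: [0.4919, -0.0254, 0.0573]
tool_rot: [0.991, -0.135, -0.003, 0.0]
ft_force: [-5.4, -2.2, 4.6]
grip_width: 0.0116
```

```bash
python3 - <<'E'
from h import *; from rig import robot
st(robot,.424)
m=robot.camera_model("wrist");im,d=robot.camera("wrist");np.savez("w3.npz",im=im,d=d,**m)
im2,_=robot.camera("scene")
b=cv2.resize(im2[150:250,190:310],(384,320),interpolation=cv2.INTER_CUBIC)
c=np.zeros((384,896,3),np.uint8);c[:,:512]=im;c[:320,512:]=b;cv2.imwrite("pics/w3.png",c[:,:800])
E
```

```text
t 14.55 uv [ 0.4556 -0.1874] z 0.0573 jaw turned rad 2.18 u expected 0.4567 F uv [-5.79 -0.32] Fz 4.64 Mz 0.112 w 0.0116 q6 1.565 tau6 0.15
```

View pics/w3.png

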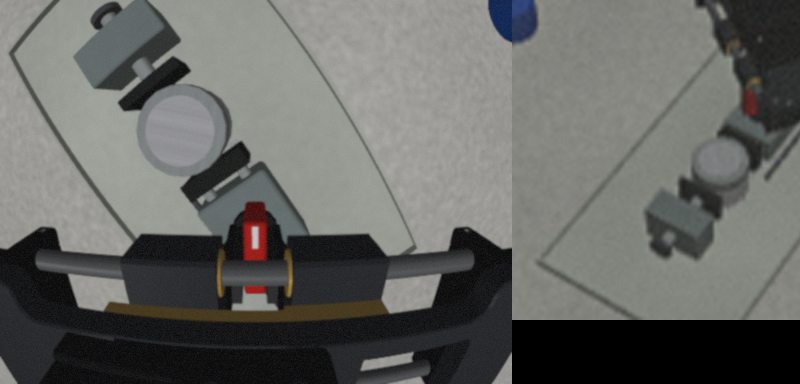

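The wrist view shows the bar (255,240) gripped in line and the tin (183,130) upright, nearly touching the pad (215,172) with a small gap to the bumper (153,85). I'll go on in short steps and read the torque as it moves.

Emit:
drive_tool(
  series=[
    [0.0009,-0.0006,0,0,0,4,0],
    [0.0009,-0.0006,0,0,0,4,0],
  ],
)

```text
time: 14.9
position: [0.4939, -0.0247, 0.0573]
tool_rot: [0.979, -0.204, -0.003, 0.0]
ft_force: [-4.9, -0.8, 4.7]
grip_width: 0.0116
```

```bash
python3 - <<'E'
from h import *; from rig import robot
st(robot,.424)
E
```

```text
t 14.9 uv [ 0.4577 -0.1873] z 0.0573 jaw turned rad 2.321 u expected 0.4588 F uv [-4.9   0.84] Fz 4.72 Mz 0.237 w 0.0116 q6 1.708 tau6 -0.139
```

Emit:
drive_tool(
  series=[
    [0.0004,-0.0003,0,0,0,2,0],
    [0.0004,-0.0003,0,0,0,2,0],
  ],
)

```text
time: 15.15
position: [0.4949, -0.0243, 0.0573]
tool_rot: [0.971, -0.238, -0.003, 0.0]
ft_force: [-5.6, -1.0, 5.5]
grip_width: 0.0119
```

```bash
python3 - <<'E'
from h import *; from rig import robot
st(robot,.424)
E
```

```text
t 15.15 uv [ 0.4588 -0.1873] z 0.0573 jaw turned rad 2.39 u expected 0.4599 F uv [-5.61  0.88] Fz 5.47 Mz 0.233 w 0.0119 q6 1.778 tau6 0.031
```

The baseline load while winding free is Mz + 0.015 x push, about 0.31 N m, as expected. I'm aiming for about 0.46.

Emit:
drive_tool(
  series=[
    [0.0004,-0.0003,0,0,0,2,0],
    [0.0004,-0.0003,0,0,0,2,0],
  ],
)

```text
time: 15.4
position: [0.496, -0.0239, 0.0573]
tool_rot: [0.962, -0.272, -0.003, 0.0]
ft_force: [-4.8, 0.6, 5.4]
grip_width: 0.0114
```

```bash
python3 - <<'E'
from h import *; from rig import robot
st(robot,.424)
E
```

```text
t 15.4 uv [ 0.4599 -0.1873] z 0.0573 jaw turned rad 2.461 u expected 0.4609 F uv [-4.28  2.19] Fz 5.43 Mz 0.233 w 0.0114 q6 1.849 tau6 0.059
```

Emit:
drive_tool(
  series=[
    [0.0004,-0.0003,0,0,0,2,0],
    [0.0004,-0.0003,0,0,0,2,0],
  ],
)

```text
time: 15.65
position: [0.4969, -0.0236, 0.0573]
tool_rot: [0.952, -0.306, -0.003, -0.0]
ft_force: [-4.8, 1.4, 4.7]
grip_width: 0.0115
```

```bash
python3 - <<'E'
from h import *; from rig import robot
st(robot,.424)
E
```

```text
t 15.65 uv [ 0.4609 -0.1873] z 0.0573 jaw turned rad 2.53 u expected 0.462 F uv [-4.1   2.91] Fz 4.71 Mz 0.258 w 0.0115 q6 1.919 tau6 0.101
```

Emit:
drive_tool(
  series=[
    [0.0003,-0.0004,0,0,0,2,0],
    [0.0003,-0.0004,0,0,0,2,0],
  ],
)

```text
time: 15.9
position: [0.4979, -0.0232, 0.0573]
tool_rot: [0.941, -0.338, -0.003, 0.0]
ft_force: [-4.1, 2.3, 5.0]
grip_width: 0.0118
```

```bash
python3 - <<'E'
from h import *; from rig import robot
st(robot,.424)
E
```

```text
t 15.9 uv [ 0.462  -0.1873] z 0.0573 jaw turned rad 2.6 u expected 0.463 F uv [-3.1   3.52] Fz 4.97 Mz 0.38 w 0.0118 q6 1.99 tau6 0.168
```

Emit:
drive_tool(
  series=[
    [0.0003,-0.0004,0,0,0,2,0],
  ],
)

```text
time: 16.02
position: [0.4984, -0.023, 0.0573]
tool_rot: [0.935, -0.355, -0.003, 0.0]
ft_force: [-4.2, 3.2, 5.2]
grip_width: 0.0115
```

```bash
python3 - <<'E'
from h import *; from rig import robot
st(robot,.424)
E
```

```text
t 16.025 uv [ 0.4625 -0.1872] z 0.0573 jaw turned rad 2.635 u expected 0.4635 F uv [-2.96  4.39] Fz 5.21 Mz 0.419 w 0.0115 q6 2.025 tau6 0.204
```

The load is 0.463 N m, so about 10 N, and the slope matches the springs. I'll hold briefly, ease the grip and open.

Emit:
drive_tool(
  series=[
    [0,0,0,0,0,0,0],
    [0,0,0,0,0,0,0],
  ],
  squeeze=20,
)

```text
time: 16.27
position: [0.4985, -0.023, 0.0573]
tool_rot: [0.935, -0.355, -0.003, 0.0]
ft_force: [-3.7, 2.2, 4.9]
grip_width: 0.0119
```

```bash
python3 - <<'E'
from h import *; from rig import robot
st(robot,.424)
E
```

```text
t 16.275 uv [ 0.4626 -0.1873] z 0.0573 jaw turned rad 2.634 u expected 0.4635 F uv [-2.74  3.31] Fz 4.88 Mz 0.214 w 0.0119 q6 2.024 tau6 0.219
```

Emit:
drive_tool(
  series=[
    [0,0,0,0,0,0,0.25],
    [0,0,0,0,0,0,0.4],
    [0,0,0,0,0,0,0.5],
    [0,0,0,0,0,0,0.5],
  ],
)

```text
time: 16.77
position: [0.5016, -0.0244, 0.0573]
tool_rot: [0.935, -0.355, 0.0, -0.0]
ft_force: [-0.5, -0.0, -0.7]
grip_width: 0.0405
```

Emit:
drive_tool(
  series=[
    [0,0,-0.02,0,0,0,0.5],
    [0,0,-0.04,0,0,0,0.5],
    [0,0,-0.05,0,0,0,0.5],
    [0,0,-0.02,0,0,0,0.5],
    [0,0,0,0,0,0,0.5],
  ],
)

```text
time: 17.4
position: [0.5025, -0.0246, 0.189]
tool_rot: [0.935, -0.355, 0.002, -0.0]
ft_force: [0.5, 0.5, -0.5]
grip_width: 0.0434
```

```bash
python3 - <<'E'
from h import *; from rig import robot
st(robot,.424)
m=robot.camera_model("wrist");im,d=robot.camera("wrist");np.savez("w4.npz",im=im,d=d,**m);cv2.imwrite("pics/w4.png",im)
h=cv2.cvtColor(im,cv2.COLOR_BGR2HSV);red=((h[...,0]<8)|(h[...,0]>172))&(h[...,1]>130)&(h[...,2]>60)
W=fray(np.argwhere(red)[:,::-1],m,.084)[:,:2]; (c,s,a)=cv2.minAreaRect(W.astype(np.float32)*1000); c=np.array(c)/1000;print("knob",s,a,"uv",c@U,c@V)
E
```

```text
t 17.4 uv [ 0.4658 -0.1901] z 0.189 jaw turned rad 2.636 u expected 0.4635 F uv [0.68 0.31] Fz -0.48 Mz 0.015 w 0.0434 q6 2.026 tau6 -0.0
knob (12.91126537322998, 47.82831954956055) 53.08513259887695 uv 0.46327025633089164 -0.1923476686997786
```

View pics/w4.png

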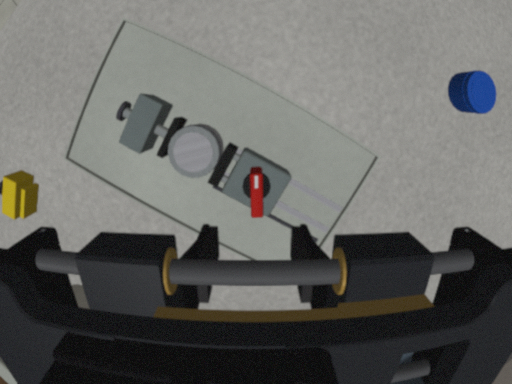

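The wrist view after release shows the tin (194,150) upright and touching both the bumper (172,137) and the pad (224,165). The knob bar (257,192) is still square to the jaws. I'll check that the knob did not spring back.

```bash
python3 - <<'E'
from h import *; from rig import robot
f=np.load("w4.npz");m={k:f[k] for k in ('cx','cy','fx','fy','R','t')};im=f['im']
h=cv2.cvtColor(im,cv2.COLOR_BGR2HSV);red=((h[...,0]<8)|(h[...,0]>172))&(h[...,1]>130)&(h[...,2]>60)
rows=[v for v in range(160,230) if red[v].sum()>=8];print(rows[0],rows[-1])
E_=lambda k:np.array([[np.flatnonzero(red[v])[k]+(0.5 if k else -0.5),v] for v in rows[3:-4]])
L,Rr=E_(0),E_(-1); mid=(L+Rr)/2
for n,e in(("L",L),("R",Rr),("mid",mid)):
    W=fray(e,m,.084)[:,:2]; vx,vy,_,_=cv2.fitLine(W.astype(np.float32),cv2.DIST_HUBER,0,.001,.001).ravel(); print(n,np.degrees(np.arctan2(vy,vx))%180)
o=robot.get_obs();x=Rn.from_quat(o['tool_rot']).apply([1,0,0]);print("tool x angle",np.degrees(np.arctan2(x[1],x[0]))%180)
E
```

```text
168 216
L 142.20938
R 139.71957
mid 140.55293
tool x angle 138.355733733024
```

```bash
python3 - <<'E'
from h import *
for fn,r0,r1,jx in(("w3.npz",203,240,19.4+90-np.degrees(2.18)),("w4.npz",171,212,138.36),("w2.npz",0,200,None),("w1.npz",0,200,None)):
    f=np.load(fn);m={k:f[k] for k in ('cx','cy','fx','fy','R','t')};im=f['im']
    h=cv2.cvtColor(im,cv2.COLOR_BGR2HSV);red=((h[...,0]<8)|(h[...,0]>172))&(h[...,1]>130)&(h[...,2]>60)
    red[:r0]=0;red[r1:]=0
    if jx is None:  # bar horizontal in image: transpose scan over columns
        cols=[c for c in range(512) if red[:,c].sum()>=6][4:-4]; mid=np.array([[c,np.flatnonzero(red[:,c])[0]-.5] for c in cols])
        W=fray(mid,m,.084)[:,:2]
    else:
        rows=[v for v in range(r0,r1) if red[v].sum()>=8]
        mid=np.array([[np.flatnonzero(red[v])[[0,-1]].mean(),v] for v in rows]);W=fray(mid,m,.084)[:,:2]
    vx,vy,_,_=cv2.fitLine(W.astype(np.float32),cv2.DIST_HUBER,0,.001,.001).ravel();print(fn,np.degrees(np.arctan2(vy,vx))%180,"jaw-based",jx if jx is None else jx%180)
E
```

```text
w3.npz 164.55664 jaw-based 164.49520066148054
w4.npz 140.45935 jaw-based 138.36
w2.npz 109.37333 jaw-based None
w1.npz 108.874344 jaw-based None
```

After release the bar sits about 2° back from where the jaws held it, which puts the pad force at about 7.5 N. That is well inside 4–17 N, and the arm is clear, so I'm handing in.

```bash
python3 - <<'E'
from rig import robot
print(robot.hand_in())
E
```

```text
the job is handed in; nothing more can be done
None
```

The tin stands upright on the tray, held between the pad and the bumper at an estimated 7.5 N. The job is handed in; no verdict was reported. That is below the 10 N asked for but inside the 4–17 N allowed.

- **Placing:** I lowered the tin until the tray carried it, then let go. The camera showed it upright on the midline, between pad and bumper.
- **Turning:** I wound the knob about 2.63 rad clockwise in one grasp, following the carriage. The load rose from about 0.31 N m winding free to 0.463 N m, which is about 10 N on the tin, well short of 25 N. It began to rise at about 2.50 rad.
- **Last checks:** The final picture shows the tin upright and touching both the pad and the bumper, with the gripper well clear. One check disagreed: the knob bar sat about 2° back from the jaw angle, so it sprang back a little when I let go. I left it there rather than re-grip.
- **Bystanders:** I never moved near the pot, scraper or hangers, nor touched any look-alike, but I did not re-measure their positions at the end.

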